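# Lock the centrifuge shaft

### The job

Lock the drive shaft of the bench centrifuge base: turn the slotted disc by pushing its studs with your fingertips until the slot lines up with the lock bar, then push the bar by its head through the slot until the head is fully home against the cradle. Only push: do not lift the bar out of its cradle, and leave the two tins, the jar and the wrench where they are.

Things in the scene. Friction and masses are not known exactly. Their poses are not given: they have to be found in the camera images.
- machine: Low grey housing of a bench centrifuge, fixed, flat deck 70 mm above the table. Origin: on the disc's vertical axis, at table level. Its x axis is the direction in which the bar is pushed, z is up. The housing spans x -260 to +90 mm, y -100 to +100 mm. A steel rail 40 mm wide, its top 8 mm above the deck, runs under the bar from x = -245 to -48 mm.
- cradle_end (a point): Middle of the rail's top at the cradle's rear end (machine x = -105 mm, 78 mm above the table), where the bar's head stops; axes as the machine's. The cradle: two aluminium cheeks, open on top, 17 mm apart, 40 mm over their outsides, 57 mm long towards the disc, tops 28 mm above the deck.
- keeper (a point): Middle of the keeper on the far side of the disc (machine x = 59 mm), at the deck: two cheeks 20 mm apart, 22 mm long, 26 mm high, that receive the bar's nose.
- disc (a joint): Turn of the slotted disc about its vertical axis, rad, growing counter-clockwise from above; stops at -0.35 and 3.49. At 0 and again at 3.14 (pi) the slot lies along the machine's x axis, in line with the bar. It starts between 0.5 and 2.64, stays where it is left and needs 0.08 N m to turn (about 3 N on a stud).
- disc_center (a point): Centre of the disc's top, 24 mm above the deck, on the axis; x axis along the slot (either way). Steel disc of 84 mm diameter cut by one straight open slot 20 mm wide, right across, floor 6.5 mm above the deck, with flared mouths.
- stud_a (a point): Centre of the top of one of two equal upright studs on the disc, 14 mm diameter, 30 mm tall (54 mm down to 24 mm above the deck), 27 mm from the axis. The studs stand either side of the slot, on the line square to it; this one on the disc's +y side (machine angle = joint + pi/2).
- stud_b (a point): The same point of the other stud, opposite (machine angle = joint - pi/2). Either stud may be pushed, square to its line to the axis (along the tangent); pushed towards the axis it jams.
- lock_bar: Loose steel bar, 14 x 14 mm, 0.25 to 0.5 kg, lying on the rail and in the cradle. Origin: bottom middle of the head's front face; x points to the nose, 169 mm away, along the machine's x. Starts with its origin at machine x = -232 to -216 mm, nose short of the disc; fully home at -105 mm, pushed 111 to 127 mm.
- bar_head (a point): Middle of the flat rear face of the bar's head, the face to push on; the head is a plate 44 mm wide, 32 mm high (from 8 to 40 mm above the deck) and 10 mm thick.
- bar_nose (a point): Tip of the bar's nose, 8 mm above the bar's underside. The last 14 mm of the bar taper to a nose 6 mm wide, which steers the disc if its slot is within about 0.1 rad of the bar.
- small_tin: Bystander: open steel tin, 44 mm diameter, 35 mm high, standing on the deck beside the rail. Origin at the centre of its underside.
- big_tin: Bystander: open brass tin, 68 mm diameter, 55 mm high, on the table beyond the housing. Origin at the centre of its underside.
- jar: Bystander: white jar with blue cap, 68 mm diameter, 95 mm high, on the table beyond the housing. Origin at the centre of its underside.
- wrench: Bystander: wrench, 180 mm long, about 20 mm wide, lying on the table between the housing and the robot. Origin at its middle, underside.
Mind the look-alikes: they are no part of the job. What is shaped like the lock_bar but brown or orange is not meant.

How it is judged:
By the outcome, as a careful person would: the job done as asked, in the order asked, and still so for the second after the job is handed in, with the robot touching nothing.
It also fails if it takes over 56 s, if anything falls off the work surface, if the arm or the gripper's body presses on something with over 40 N, if the wrist force passes 120 N, or if a joint passes its speed limit or range.

### The arm

A 7-joint arm with a two-finger parallel gripper is mounted at the origin on the work surface. World frame = base frame: x ahead of the robot, y to its left, z up, the work surface at z = 0. Lengths are in m, angles in rad, forces in N, time in s.
With the tool pointing down it reaches from about 0.425 to 0.925 m from the base axis. Payload 6.8 kg.
Tool frame: the origin (TCP) lies midway between the tips of the shut fingers; the grasp point (between the pads) lies r.grip_point_offset behind it (r.grip_point_offset is the distance from the TCP to the grasp point, in m); z points along the fingers, y is the direction in which the jaws open and shut (so a half turn about z gives the same grasp; the last joint's range is limited). The gripper opens to 85 mm and grips with 20 to 120 N. Pads are 22 mm wide; open, the fingers measure 114 mm over their backs; the gripper's body (76 mm by 85 mm) begins 54 mm behind the grasp point. The pads swing forward as they close: fully open they stand 13 mm farther back than shut.
Start: joints at [1.076, 0.477, 0.022, 1.555, -0.011, 1.109, -0.083], TCP at [0.255, -0.625, 0.198] pointing down, gripper open.
Joint ranges: [-2.96, 2.96], [-0.34, 2.1], [-1.41, 1.46], [0.24, 2.44], [-1.37, 4.51], [0.17, 1.92], [-2.96, 2.96]. Speed limits (rad/s): [2.39, 2.39, 3.14, 3.14, 3.14, 3.14, 3.14].

### API

Orientations are given as a rotation vector (axis times angle).
In Python, from bench import r gives the robot as it stands. The module is installed in compiled form; this text tells all that it offers.
- The arm moves only by the tool play_rows, never from a script. Its argument "deltas" is a list of rows, each a list of 3 entries, a list of its own where there are three numbers: the finger opening in mm, from 0 to 85.4, then the shift along the tool's x, y, z in mm, then the turn, a rotation vector about the tool's x, y, z in rad. A call has 1 to 8 rows; each row is the pose to reach, as a shift and turn from the pose measured when the call began, along the tool's axes at that moment; what a row does not reach only later rows make up. A row lasts 1/8 s, in which the tool goes at most 62.5 mm and 10.7 degrees, less where a joint would pass 70% of its speed; a pose out of reach is approached as far as the arm can. A call with a gripper value outside its range is refused whole. The fingers move at their own pace and stop on an object; "squeeze" is the grip in N (left out, the last holds). Time passes only in rows, so rows that repeat a pose let the fingers close. It gives the time, the measured TCP pose, the force and the opening at its end, in the units of the state.
- r.get_obs(): the state, without advancing time (a new reading comes with each control period).
- r.grab_frame(name): name is "side" or "top"; returns (picture, depth): 420x560x3 uint8, red, green, blue; 420x560 float32, m along the optical axis (not along the pixel's ray), 0 where there is no reading.
- r.camera_model(name): a dict with "mtx" (3x3 intrinsics, pixels), "rvec" (rotation vector, rad) and "tvec" (3), from world to camera coordinates, as OpenCV has them. Camera axes: x right, y down, z forward; pixel columns grow to the right and rows downward; lengths in m; the calibration is good to about 2 mm. A picture is of the moment at which its call begins. camera_model takes no time and is no camera call.
- r.hand_in(): hands the job in, once; it reports no verdict.
The state is a dict: "clock": time; "joints": joint angles; "qvel": joint speeds; "tau": joint torques, N m; "tcp_pos": TCP position; "orientation": TCP orientation; "contact_force": force on the tool from outside, world axes, zero at the start; "moment": the same for the moment, N m; "grip_width": finger opening in m.
Only numpy, scipy, OpenCV 4.12 (cv2) and the standard library are available. Lean on these libraries where they do the work, as an engineer would, in place of code of your own. Each camera call takes 0.05 s, during which the arm holds its last target. There are 200 camera calls.

## Working session

There is one attempt and no reset: what is moved stays moved. The work goes in short steps, Python scripts to look and compute and a tool call to move; the robot and the scene stay as the last step left them, time stands still between calls to the robot, and variables do not carry over. Pictures are saved under pics/ and viewed, about 8 in all and at most 12, crops included, and the job is handed in when it is done.

Besides the shell and the picture viewer there is one more tool, called after "Call:" as name(argument=value, ...) on one line, values as JSON. play_rows: Moves the arm, as the interface text tells. Its arguments: {"type":"object","properties":{"deltas":{"type":"array"},"squeeze":{"type":"number"}},"required":["deltas"]}

```bash
mkdir -p pics; cat > h.py <<'E'
import numpy as np, cv2
from bench import r
def cam(n):
    m=r.camera_model(n); R=cv2.Rodrigues(np.array(m['rvec'],float))[0]; return np.array(m['mtx'],float),R,np.array(m['tvec'],float).ravel()
def plane(n,uv,z):
    K,R,t=cam(n); uv=np.atleast_2d(uv).astype(float)
    d=(np.linalg.inv(K)@np.c_[uv,np.ones(len(uv))].T).T@R; c=-R.T@t
    return c+d*((z-c[2])/d[:,2])[:,None]
def cloud(n,dep):
    K,R,t=cam(n); v,u=np.indices(dep.shape)
    p=np.stack([(u-K[0,2])/K[0,0]*dep,(v-K[1,2])/K[1,1]*dep,dep],-1)
    return (p-t)@R
def proj(n,P):
    K,R,t=cam(n); return cv2.projectPoints(np.atleast_2d(P).astype(float),R,t,K,None)[0][:,0]
E
python3 - <<'E'
from h import *
print(r.get_obs()['orientation'],r.get_obs()['tcp_pos'],r.grip_point_offset)
for n in('top','side'):
    p,d=r.grab_frame(n); np.savez(f'{n}0.npz',p=p,d=d); cv2.imwrite(f'pics/{n}0.png',cv2.cvtColor(p,cv2.COLOR_RGB2BGR))
    K,R,t=cam(n); print(n,-R.T@t,K[0,0],R[2])
E
```

```text
[-3.08127479e+00 -6.03496406e-01  7.62965356e-04] [ 0.25437234 -0.62451814  0.19712532] 0.0187
top [0.44731325 0.06194245 0.98017132] 422.3667288293181 [ 0.06095317  0.02418229 -0.99784765]
side [0.17952835 0.90036517 0.9024999 ] 438.6155445920138 [ 0.29286394 -0.68736898 -0.66464622]
```

View pics/top0.png

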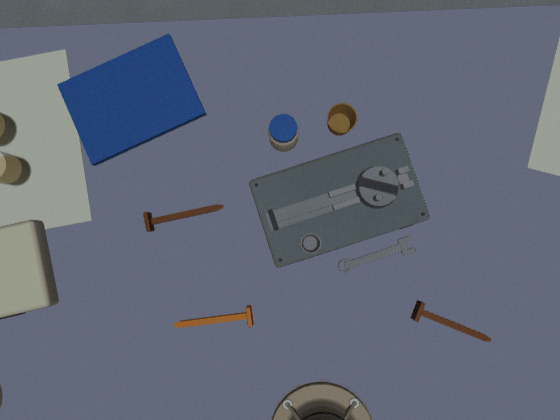

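View pics/side0.png

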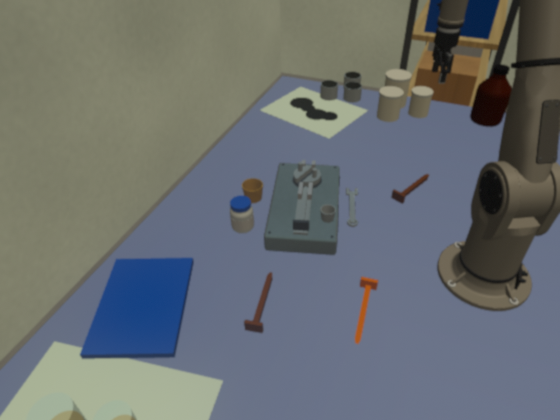

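The top view shows the housing with corners near (250,186), (402,135), (428,213) and (277,266). The bar head is at (272,219), the disc at (378,187) and the studs near (384,173) and (376,198). The side view shows the same layout. Next I measure it.

```bash
python3 - <<'E'
from h import *
f=np.load('top0.npz'); P=cloud('top',f['d'])
m=(np.abs(P[...,2]-.07)<.006)&(f['d']>0); m[:100]=0;m[300:]=0;m[:,:230]=0;m[:,450:]=0
m=cv2.morphologyEx(m.astype(np.uint8),cv2.MORPH_CLOSE,np.ones((25,25)))
c=max(cv2.findContours(m,0,2)[0],key=cv2.contourArea)[:,0]
print('deck z',np.median(P[...,2][m>0]))
W=plane('top',c,.07)[:,:2].astype(np.float32)
rc=cv2.minAreaRect(W);print(rc,cv2.boxPoints(rc))
h=P[...,2]; 
for lo,hi in((.085,.088),(.1,.106),(.108,.114),(.118,.13)):
  mm=((h>lo)&(h<hi)).astype(np.uint8); mm[:100]=0;mm[300:]=0;mm[:,:230]=0;mm[:,450:]=0
  n,l,s,ce=cv2.connectedComponentsWithStats(mm)
  for i in range(1,n):
    if s[i,4]>5: print(lo,s[i],ce[i],np.median(P[l==i],0))
cr=f['p'][130:270,245:435]; cv2.imwrite('pics/c0.png',cv2.cvtColor(cv2.resize(cr,None,fx=4.2,fy=4.2,interpolation=2),cv2.COLOR_RGB2BGR))
E
```

```text
deck z 0.07102140560963406
((0.5700597763061523, -0.034413233399391174), (0.29309481382369995, 0.34707748889923096), 16.23958396911621) [[ 0.38082862  0.0912188 ]
 [ 0.47789037 -0.24201053]
 [ 0.75929093 -0.16004527]
 [ 0.6622292   0.17318407]]
0.1 [348 188   4   4   7] [349.42857143 189.57142857] [ 0.54104058 -0.06927401  0.10047791]
0.1 [301 233  21  18  56] [312.92857143 238.69642857] [0.44554731 0.00690377 0.10443551]
0.1 [300 242   2   4   6] [300.66666667 243.16666667] [0.43375476 0.03643526 0.10456295]
0.1 [301 247   6   6  12] [303.5        249.33333333] [0.42017705 0.03160977 0.10446893]
0.1 [308 251   8   3  13] [311.38461538 252.23076923] [0.41455934 0.01619553 0.10350373]
0.108 [268 210  10  21  95] [272.58947368 219.35789474] [0.48480302 0.09316452 0.1104374 ]
0.118 [381 168   8   7  42] [384.35714286 171.30952381] [ 0.57458064 -0.13615928  0.12436799]
0.118 [375 194   7   7  40] [378.2   196.925] [ 0.52236109 -0.12163556  0.12479625]
```

View pics/c0.png

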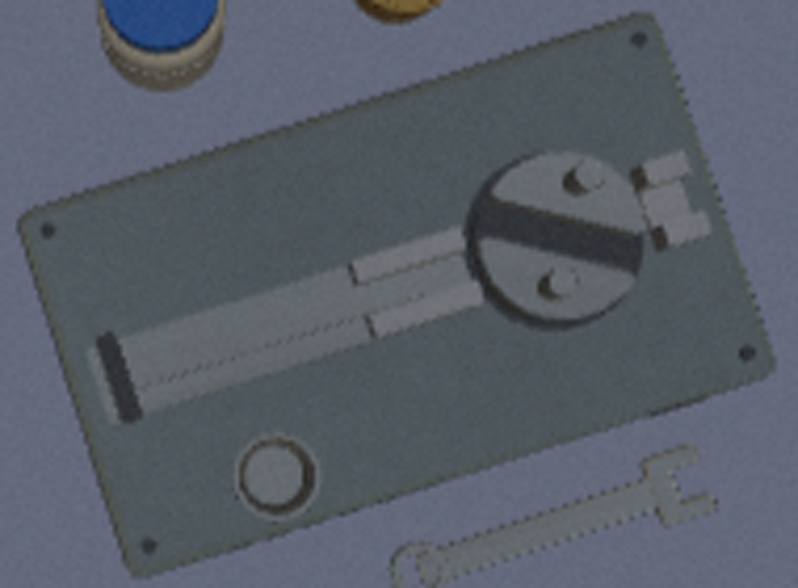

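The crop shows the studs at about (583,180) and (557,285). The slot runs down to the right, about 0.5 rad clockwise of the bar, so the joint is near 2.6 and needs about +0.55 rad to reach pi. I'll cross-check the heading with the deck screws and plan the approach.

```bash
cat >> h.py <<'E'
from scipy.spatial.transform import Rotation as Ro
C=np.array([.5485,-.1289]); TH=-1.2915
def m2w(x,y,th=None):
    th=TH if th is None else th; c,s=np.cos(th),np.sin(th); return C+np.array([c*x-s*y,s*x+c*y])
def w2m(p):
    c,s=np.cos(TH),np.sin(TH); d=np.asarray(p)[...,:2]-C; return np.stack([c*d[...,0]+s*d[...,1],-s*d[...,0]+c*d[...,1]],-1)
def goal(x,y,z):
    o=r.get_obs(); R0=Ro.from_rotvec(o['orientation']); t=np.r_[m2w(x,y),z]
    a=TH+np.pi; Rg=Ro.from_matrix(np.array([[np.cos(a),np.sin(a),0],[np.sin(a),-np.cos(a),0],[0,0,-1]]))
    print('shift mm',np.round(R0.inv().apply(t-o['tcp_pos'])*1000,1),'turn',np.round((R0.inv()*Rg).as_rotvec(),3),
     'now m',np.round(w2m(o['tcp_pos'])*1000,1),'z',round(o['tcp_pos'][2],4),'F',np.round(o['contact_force'],1),'t',round(o['clock'],2),'w',o['grip_width'])
E
python3 - <<'E'
from h import *
s=np.array([(48,230),(640,38),(148,546),(747,353)])/4.2+[245,130]
W=plane('top',s,.07)[:,:2]; 
for a,b in((0,1),(2,3)): d=W[b]-W[a]; print(np.arctan2(d[1],d[0]),np.hypot(*d))
print((w2m(W)*1e3).round(1))
goal(.042,.027,.2)
E
```

```text
-1.286785473633441 0.32101158798007
-1.287555078161818 0.3206575736426409
[[-243.2   83.7]
 [  77.8   85.2]
 [-243.2  -86.7]
 [  77.5  -85.5]]
shift mm [ 481.7 -303.5   -2.4] turn [-1.000e-03 -1.000e-03 -1.463e+00] now m [ 395.4 -419.3] z 0.1972 F [ 0.2 -0.3  0.7] t 0.1 w 0.08533376112278457
```

Call:
play_rows(deltas=[[0,[481,-303,-2],[0,0,-1.463]],[0,[481,-303,-2],[0,0,-1.463]],[0,[481,-303,-2],[0,0,-1.463]],[0,[481,-303,-2],[0,0,-1.463]],[0,[481,-303,-2],[0,0,-1.463]],[0,[481,-303,-2],[0,0,-1.463]],[0,[481,-303,-2],[0,0,-1.463]],[0,[481,-303,-2],[0,0,-1.463]]])

```text
clock: 1.1
tcp_pos: [0.5462, -0.2169, 0.1993]
orientation: [-1.884, -2.512, -0.001]
contact_force: [0.5, -0.1, -0.8]
grip_width: 0.0001
```

```bash
sed -i 's/TH=-1.2915/TH=-1.288/' h.py; python3 -c "
from h import *
f=np.load('top0.npz')
a=plane('top',[[384.36,171.3],[378.2,196.9]],.124);print(a,a.mean(0))
goal(.043,.027,.16)"
```

```text
[[ 0.57440728 -0.13659717  0.124     ]
 [ 0.52266953 -0.12195904  0.124     ]] [ 0.54853841 -0.1292781   0.124     ]
shift mm [40.7 53.9 39.3] turn [-0.001 -0.002  0.001] now m [ 83.8 -26.8] z 0.1993 F [ 0.5 -0.1 -0.8] t 1.1 w 9.424638472423574e-05
```

Call:
play_rows(deltas=[[0,[41,54,39],[0,0,0]],[0,[41,54,39],[0,0,0]],[0,[41,54,39],[0,0,0]]])

```text
clock: 1.48
tcp_pos: [0.586, -0.1616, 0.1593]
orientation: [-1.88, -2.512, 0.001]
contact_force: [-0.2, -1.4, -0.2]
grip_width: 0.0005
```

```bash
python3 - <<'E'
from h import *
goal(.043,.027,.106)
f=[]
for n in('top','side'):
    p,d=r.grab_frame(n)
    c=proj(n,np.r_[m2w(0,0),.1])[0].astype(int); x,y=max(c[0]-75,0),max(c[1]-75,0)
    f.append(cv2.resize(p[y:y+150,x:x+150],(400,400),interpolation=2)); print(n,x,y)
cv2.imwrite('pics/a1.png',cv2.cvtColor(np.hstack(f),cv2.COLOR_RGB2BGR))
E
```

```text
shift mm [-1.3  0.3 53.3] turn [-0.003 -0.003  0.003] now m [41.9 26.9] z 0.1593 F [-0.2 -1.4 -0.2] t 1.48 w 0.0004516503513505845
top 303 110
side 231 96
```

View pics/a1.png

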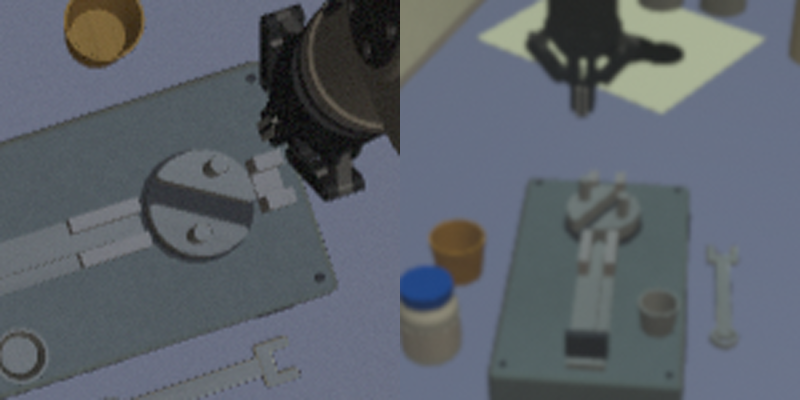

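The top half shows the disc free, with the studs at crop (216,165) and (200,232). The side half shows the closed fingertips at crop (582,112), clear of everything and about to go down.

Call:
play_rows(deltas=[[0,[-1,0,30],[0,0,0]],[0,[-1,0,53],[0,0,0]],[0,[-1,0,53],[0,0,0]]])

```text
clock: 1.95
tcp_pos: [0.584, -0.1678, 0.1067]
orientation: [-1.89, -2.506, 0.005]
contact_force: [0.5, -0.1, 0.0]
grip_width: -0.0001
```

```bash
python3 - <<'E'
from h import *
print('tip px side expected at z.16',proj('side',[.586,-.1616,.159]), 'seen 299,138')
goal(.018,.027,.106)
f=[]
for n in('top','side'):
    p,d=r.grab_frame(n)
    c=proj(n,np.r_[m2w(0,0),.1])[0].astype(int); x,y=c[0]-40,c[1]-40
    f.append(cv2.resize(p[y:y+80,x:x+80],(400,400),interpolation=2)); print(n,x,y)
cv2.imwrite('pics/a2.png',cv2.cvtColor(np.hstack(f),cv2.COLOR_RGB2BGR))
E
```

```text
tip px side expected at z.16 [[298.73254662 147.52715427]] seen 299,138
shift mm [29.3  3.6  0.7] turn [-0.004 -0.001 -0.004] now m [47.3 23.3] z 0.1067 F [ 0.5 -0.1  0. ] t 1.95 w -0.00014220658977843234
top 338 145
side 266 131
```

View pics/a2.png

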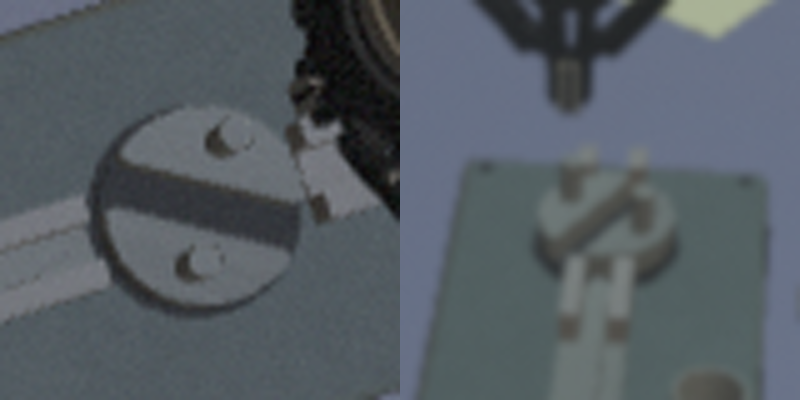

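The top half shows the gripper at the right edge over the keeper side. In the side half the tip is at about (299.6,153), which is higher than I expected, so I check it with depth.

```bash
python3 - <<'E'
from h import *
o=r.get_obs();print(o['tcp_pos'],proj('side',o['tcp_pos']))
p,d=r.grab_frame('side');P=cloud('side',d)
print(p[146:162,299].tolist())
for v in range(140,166,2): print(v,[(np.round(P[v,u]*1e3).astype(int).tolist()) for u in (297,300,303)])
p,d=r.grab_frame('top');P=cloud('top',d)
b=(P[...,2]<.2)&(P[...,2]>.1)&(d>0);M=w2m(P)*1e3
b&=(np.abs(M[...,0]-50)<40)&(np.abs(M[...,1]-25)<35)
print(np.c_[M[b],P[b][:,2]*1e3].round().astype(int)[::3].tolist())
E
```

```text
[ 0.58609682 -0.16708773  0.10874475] [[299.26022874 160.13403157]]
[[58, 59, 58], [58, 59, 58], [58, 60, 58], [58, 59, 59], [58, 59, 58], [58, 59, 59], [62, 65, 67], [77, 82, 93], [94, 101, 119], [102, 111, 131], [104, 112, 133], [103, 112, 133], [103, 111, 133], [103, 112, 133], [103, 112, 132], [105, 114, 128]]
140 [[587, -150, 192], [588, -176, 177], [570, -155, 193]]
142 [[587, -149, 186], [580, -157, 183], [571, -158, 184]]
144 [[589, -155, 175], [579, -154, 178], [571, -159, 177]]
146 [[589, -154, 168], [577, -150, 174], [572, -163, 167]]
148 [[590, -157, 159], [581, -159, 160], [573, -163, 159]]
150 [[590, -156, 153], [578, -153, 157], [573, -164, 151]]
152 [[669, -361, -2], [580, -157, 147], [649, -369, -2]]
154 [[664, -348, -1], [655, -355, -3], [644, -358, -2]]
156 [[660, -338, -2], [650, -343, -3], [639, -344, -1]]
158 [[656, -328, -4], [645, -330, -2], [636, -335, -3]]
160 [[650, -312, -1], [640, -317, -1], [583, -192, 94]]
162 [[646, -301, -1], [574, -143, 121], [578, -181, 95]]
164 [[605, -197, 69], [571, -134, 120], [576, -173, 93]]
[[34, 60, 190], [35, 57, 193], [31,
[... 187 characters left out ...]
2], [35, 28, 178], [34, 30, 160], [34, 26, 180], [34, 29, 151], [35, 26, 168], [34, 22, 189], [34, 25, 163], [32, 21, 188], [34, 23, 159], [32, 20, 183], [34, 23, 152], [38, 21, 158], [33, 16, 190], [38, 18, 161], [39, 14, 182], [39, 11, 199], [39, 17, 149], [40, 15, 165], [39, 10, 192], [12, 29, 123], [18, 27, 123], [38, 14, 157], [39, 8, 195], [42, 6, 200], [13, 26, 125], [18, 24, 127], [34, 7, 199], [38, 5, 200], [11, 27, 107], [14, 23, 125], [19, 22, 126], [33, 5, 198], [45, 1, 198], [16, 21, 122], [21, 19, 125], [41, 0, 200], [11, 20, 123], [17, 18, 124], [33, 2, 196], [44, -2, 198], [11, 18, 123], [16, 16, 125], [11, 19, 105], [14, 16, 116], [33, -2, 196], [33, -4, 194], [34, -9, 200]]
```

Call:
play_rows(deltas=[[0,[6,3,9],[0,0,0]],[0,[6,3,9],[0,0,0]],[0,[6,3,9],[0,0,0]]])

```text
clock: 2.52
tcp_pos: [0.588, -0.1596, 0.1002]
orientation: [1.888, 2.51, -0.0]
contact_force: [-0.0, -0.4, 0.4]
grip_width: -0.0
```

```bash
cat >> h.py <<'E'
def tip(save=None):
    goal(.04,.027,.1)
    p,d=r.grab_frame('side');P=cloud('side',d); o=r.get_obs()['tcp_pos']
    b=(np.hypot(P[...,0]-o[0],P[...,1]-o[1])<.03)&(P[...,2]>.128)&(d>0)
    q=P[b]; print('lowest finger z',np.sort(q[:,2])[:6].round(3),'at',w2m(q[np.argsort(q[:,2])[:6]]).mean(0).round(3))
    b2=b&(P[...,2]<.18); uv=np.argwhere(b2); print('lowest rows',uv[:,0].max(),'cols',uv[:,1].min(),uv[:,1].max())
    if save:
        f=[]
        for n in('top','side'):
            p,d=r.grab_frame(n); c=proj(n,np.r_[m2w(0,0),.1])[0].astype(int); x,y=c[0]-40,c[1]-40
            f.append(cv2.resize(p[y:y+80,x:x+80],(400,400),interpolation=2)); print(n,x,y)
        cv2.imwrite(save,cv2.cvtColor(np.hstack(f),cv2.COLOR_RGB2BGR))
E
python3 - <<'E'
from h import *
tip()
import bench; print([a for a in dir(r) if a[0]!='_'])
E
```

```text
shift mm [ 0.5 -2.4  0.2] turn [ 0.     0.001 -0.002] now m [40.5 29.4] z 0.1002 F [-0.  -0.4  0.4] t 2.52 w -2.3223977312988846e-05
lowest finger z [0.132 0.134 0.134 0.134 0.135 0.135] at [0.029 0.027]
lowest rows 157 cols 289 306
['Unreachable', 'camera_model', 'get_obs', 'grab_frame', 'grip_point_offset', 'hand_in']
```

Call:
play_rows(deltas=[[0,[7,-2,0],[0,0,0]],[0,[12,-2,0],[0,0,0]],[0,[12,-2,0],[0,0,0]],[0,[12,-2,0],[0,0,0]]])

```text
clock: 3.08
tcp_pos: [0.5829, -0.1488, 0.1003]
orientation: [1.888, 2.509, -0.0]
contact_force: [1.0, 0.2, 0.2]
grip_width: 0.0001
```

```bash
python3 -c "
from h import *
tip('pics/a3.png')"
```

```text
shift mm [-11.2  -0.4   0.3] turn [ 0.001  0.001 -0.002] now m [28.8 27.5] z 0.1003 F [1.  0.2 0.2] t 3.08 w 0.0001350626196527625
lowest finger z [0.132 0.133 0.134 0.135 0.135 0.136] at [0.017 0.026]
lowest rows 159 cols 292 307
top 338 145
side 266 131
```

View pics/a3.png

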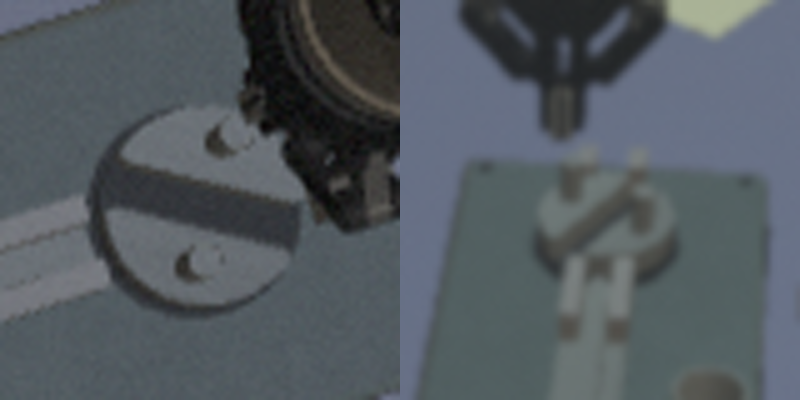

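The disc hasn't moved, there's no force, and the tip stands visibly above the stud tops. So the real fingertips are about 33 mm higher than the reported TCP height. I back off and go down in small steps, watching the force.

Call:
play_rows(deltas=[[0,[-9,0,0],[0,0,0]],[0,[-9,0,10],[0,0,0]],[0,[-9,0,16],[0,0,0]],[0,[-9,0,20],[0,0,0]],[0,[-9,0,20],[0,0,0]]])

```text
clock: 3.85
tcp_pos: [0.5851, -0.1574, 0.0797]
orientation: [1.889, 2.51, -0.001]
contact_force: [0.4, 0.5, 0.0]
grip_width: -0.0004
```

```bash
python3 - <<'E'
from h import *
goal(.038,.027,.074)
p,d=r.grab_frame('side');P=cloud('side',d)
for v in range(148,172,2): print(v,[(np.round(P[v,u]*1e3).astype(int).tolist()) for u in (295,297,299,301,303)])
E
```

```text
shift mm [-0.4 -0.2  5.7] turn [-0.     0.001 -0.002] now m [37.6 27.2] z 0.0797 F [0.4 0.5 0. ] t 3.85 w -0.0003592179946029622
148 [[590, -141, 169], [584, -142, 170], [671, -387, 0], [573, -148, 169], [567, -147, 171]]
150 [[591, -144, 160], [586, -146, 160], [586, -163, 149], [572, -144, 164], [567, -149, 162]]
152 [[591, -143, 153], [585, -143, 155], [577, -142, 157], [572, -144, 157], [567, -147, 156]]
154 [[591, -142, 146], [583, -139, 150], [579, -145, 148], [575, -152, 144], [569, -153, 145]]
156 [[592, -145, 137], [584, -141, 141], [577, -141, 143], [180, 900, 902], [568, -152, 139]]
158 [[592, -145, 130], [585, -145, 131], [577, -141, 135], [575, -153, 129], [573, -165, 122]]
160 [[590, -141, 125], [585, -144, 124], [579, -146, 125], [575, -153, 121], [583, -192, 94]]
162 [[653, -301, -3], [583, -139, 121], [576, -138, 123], [570, -140, 123], [578, -180, 95]]
164 [[614, -202, 64], [604, -195, 71], [573, -131, 121], [567, -133, 121], [576, -174, 92]]
166 [[608, -186, 68], [603, -192, 65], [571, -125, 118], [566, -130, 116], [575, -171, 86]]
168 [[604, -176, 68], [598, -178, 68], [573, -130, 107], [566, -131, 108], [571, -160, 87]]
170 [[600, -164, 69], [583, -140, 90], [572, -129, 100], [568, -136, 96], [565, -144, 92]]
```

Call:
play_rows(deltas=[[0,[0,0,4],[0,0,0]],[0,[0,0,8],[0,0,0]],[0,[0,0,12],[0,0,0]],[0,[0,0,12],[0,0,0]]])

```text
clock: 4.4
tcp_pos: [0.585, -0.1574, 0.0676]
orientation: [1.889, 2.51, -0.001]
contact_force: [0.2, -0.3, -0.9]
grip_width: -0.0
```

No contact, so the offset is real. Now I push stud_b towards machine -x until the fingertip face is at x = 7 mm (TCP x of about 18).

Call:
play_rows(deltas=[[0,[4,0,0],[0,0,0]],[0,[7,0,0],[0,0,0]],[0,[10,0,0],[0,0,0]],[0,[13,0,0],[0,0,0]],[0,[16,0,0],[0,0,0]],[0,[18,0,0],[0,0,0]],[0,[18,0,0],[0,0,0]],[0,[18,0,0],[0,0,0]]])

```text
clock: 5.4
tcp_pos: [0.581, -0.1406, 0.0682]
orientation: [1.888, 2.508, 0.0]
contact_force: [4.8, -2.0, -0.5]
grip_width: 0.0001
```

```bash
cat >> h.py <<'E'
def studs():
    p,d=r.grab_frame('top');P=cloud('top',d);h=P[...,2]
    mm=((h>.118)&(h<.13)).astype(np.uint8); M=w2m(P)*1e3; mm[(np.hypot(M[...,0],M[...,1])>42)]=0
    n,l,s,ce=cv2.connectedComponentsWithStats(mm)
    for i in range(1,n):
        if s[i,4]>8:
            q=w2m(plane('top',ce[i],.124))[0]*1e3; print('stud',s[i,4],q.round(1),'err rad',round(np.arctan2(-q[0],q[1]) if q[1]>0 else np.arctan2(q[0],-q[1]),3))
    return p
E
python3 -c "
from h import *
goal(.018,.027,.067); p=studs()
cv2.imwrite('pics/a4.png',cv2.cvtColor(cv2.resize(p[135:245,255:425],None,fx=4.5,fy=4.5,interpolation=2),cv2.COLOR_RGB2BGR))"
```

```text
shift mm [ 2.3 -0.9  1.2] turn [ 0.001  0.002 -0.002] now m [20.3 27.9] z 0.0682 F [ 4.8 -2.  -0.5] t 5.4 w 6.910460464094046e-05
stud 52 [ 1.9 26.7] err rad -0.071
stud 40 [  1.1 -27.3] err rad 0.042
```

View pics/a4.png

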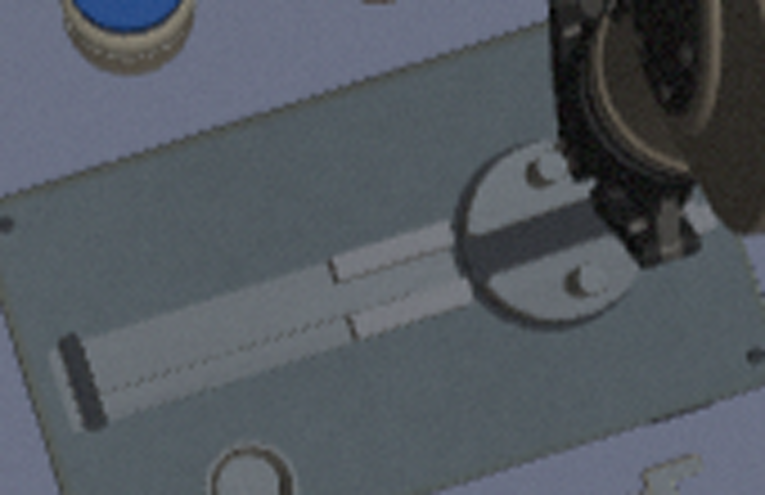

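The slot, at crop (470,250) to (610,205), now lies in line with the rail. The stud-to-stud line gives an error of about -0.015 rad. I retract upwards, measure again unoccluded, and move behind the head.

Call:
play_rows(deltas=[[0,[-12,0,0],[0,0,0]],[0,[-12,0,0],[0,0,0]],[0,[-12,0,-50],[0,0,0]],[0,[-12,0,-80],[0,0,0]],[0,[30,0,-80],[0,0,0]],[0,[90,0,-80],[0,0,0]],[0,[150,0,-80],[0,0,0]],[0,[210,0,-80],[0,0,0]]])

```text
clock: 6.45
tcp_pos: [0.521, 0.0631, 0.1475]
orientation: [1.889, 2.509, -0.001]
contact_force: [1.1, 1.0, 0.7]
grip_width: -0.0
```

```bash
python3 -c "
from h import *
studs()
f=np.load('top0.npz');P=cloud('top',f['d'])
b=(P[...,2]>.107)&(P[...,2]<.114);M=w2m(P)*1e3;b&=(abs(M[...,0]+232)<20)&(abs(M[...,1])<35);q=M[b];print('head',q.min(0),q.max(0),q.mean(0))
goal(-.262,float(q.mean(0)[1])/1e3,.148)"
```

```text
stud 41 [-0.3 26.6] err rad 0.012
stud 38 [  1.2 -27. ] err rad 0.044
head [-236.60519786  -21.64992059] [-226.66990786   21.68208171] [-231.65826085    0.27671533]
shift mm [ 59.9 -26.4   0.2] turn [ 0.    -0.004  0.008] now m [-202.3   27.2] z 0.148 F [-2.8  7.5  1.2] t 6.5 w 3.658893593951513e-06
```

Call:
play_rows(deltas=[[0,[60,-26,0],[0,0,0]],[0,[60,-26,0],[0,0,0]],[0,[60,-26,40],[0,0,0]],[0,[60,-26,70],[0,0,0]],[0,[60,-26,85],[0,0,0]],[0,[60,-26,92],[0,0,0]],[0,[60,-26,97],[0,0,0]],[0,[60,-26,97],[0,0,0]]])

```text
clock: 7.5
tcp_pos: [0.4764, 0.1234, 0.0516]
orientation: [-1.875, -2.518, -0.005]
contact_force: [-0.4, -0.1, 0.4]
grip_width: -0.0001
```

```bash
python3 -c "
from h import *
goal(-.115,.0003,.05); studs()
f=[]
for n,z in(('top',.09),('side',.09)):
    p,d=r.grab_frame(n); c=proj(n,np.r_[m2w(-.22,0),z])[0].astype(int); x,y=c[0]-40,c[1]-40
    f.append(cv2.resize(p[y:y+80,x:x+80],(400,400),interpolation=2)); print(n,x,y)
cv2.imwrite('pics/a5.png',cv2.cvtColor(np.hstack(f),cv2.COLOR_RGB2BGR))"
```

```text
shift mm [-147.4   -2.     1. ] turn [ 0.001 -0.004  0.008] now m [-262.4    1.1] z 0.0516 F [-0.4 -0.1  0.4] t 7.5 w -8.068604783604667e-05
stud 38 [-0.4 26.3] err rad 0.016
stud 40 [  1.1 -27.3] err rad 0.042
top 238 178
side 260 182
```

View pics/a5.png

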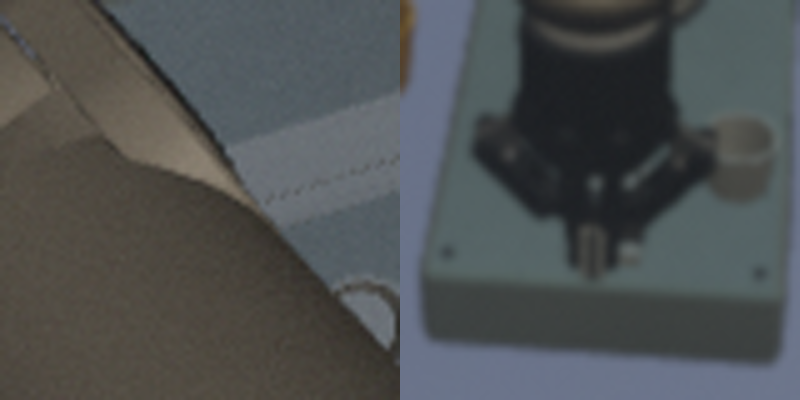

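The closed tips are behind the head, at side crop (592,275). The right-hand finger knuckle looks close to the small tin, so I check clearance with depth before pushing.

```bash
python3 - <<'E'
from h import *
p,d=r.grab_frame('side');P=cloud('side',d);M=w2m(P)*1e3;Z=P[...,2]*1e3
dark=(p.max(-1)<75)&(d>0)&(abs(M[...,0]+250)<70)&(abs(M[...,1])<80)&(Z>78)
for y in range(-70,70,10):
    b=dark&(M[...,1]>=y)&(M[...,1]<y+10)
    if b.sum(): print(y,b.sum(),'zmin',np.sort(Z[b])[:4].round(),'x',M[b][:,0].min().round(),M[b][:,0].max().round())
f=np.load('side0.npz');P0=cloud('side',f['d']);M0=w2m(P0)*1e3;z0=P0[...,2]*1e3
b=(z0>90)&(z0<112)&(M0[...,0]<-120)&(M0[...,0]>-210)&(M0[...,1]<-30)&(M0[...,1]>-110)
print('tin y',M0[b][:,1].min(),M0[b][:,1].max(),'x',M0[b][:,0].min(),M0[b][:,0].max(),'z',z0[b].max())
E
```

```text
-70 149 zmin [78. 79. 79. 80.] x -289.0 -188.0
-60 207 zmin [ 80.  85. 165. 165.] x -295.0 -185.0
-50 244 zmin [148. 151. 154. 154.] x -302.0 -258.0
-40 423 zmin [140. 140. 142. 142.] x -307.0 -253.0
-30 500 zmin [ 86.  91. 130. 130.] x -313.0 -239.0
-20 489 zmin [78. 82. 82. 83.] x -315.0 -187.0
-10 492 zmin [90. 91. 94. 96.] x -319.0 -262.0
0 429 zmin [90. 92. 94. 95.] x -320.0 -203.0
10 338 zmin [84. 84. 91. 99.] x -320.0 -236.0
20 312 zmin [132. 132. 133. 135.] x -320.0 -242.0
30 247 zmin [136. 137. 137. 139.] x -311.0 -255.0
40 111 zmin [149. 152. 153. 155.] x -281.0 -253.0
50 70 zmin [157. 161. 161. 164.] x -281.0 -246.0
60 3 zmin [173. 174. 176.] x -277.0 -260.0
tin y -92.82900470658603 -50.86104976599221 x -196.7818297467197 -151.26320816240687 z 108.16512215179692
```

The knuckles clear the tin by about 40 mm. Pushing the bar now.

Call:
play_rows(deltas=[[0,[-8,0,0],[0,0,0.008]],[0,[-15,-1,0],[0,0,0.008]],[0,[-22,-1,0],[0,0,0.008]],[0,[-29,-1,0],[0,0,0.008]],[0,[-36,-1,0],[0,0,0.008]],[0,[-43,-1,0],[0,0,0.008]],[0,[-50,-1,0],[0,0,0.008]],[0,[-50,-1,0],[0,0,0.008]]])

```text
clock: 8.7
tcp_pos: [0.4898, 0.0737, 0.0513]
orientation: [-1.887, -2.51, -0.003]
contact_force: [0.4, 0.9, 0.4]
grip_width: -0.0001
```

```bash
python3 -c "
from h import *
goal(-.124,.0003,.05); p=studs()
cv2.imwrite('pics/a6.png',cv2.cvtColor(cv2.resize(p[125:255,245:435],None,fx=4.2,fy=4.2,interpolation=2),cv2.COLOR_RGB2BGR))"
```

```text
shift mm [-86.9   0.2   1.1] turn [ 0.001 -0.003 -0.001] now m [-2.109e+02  2.000e-01] z 0.0513 F [0.4 0.9 0.4] t 8.7 w -0.00012077590790498605
stud 40 [-0.1 26.5] err rad 0.006
stud 40 [  1.  -27.3] err rad 0.036
```

View pics/a6.png

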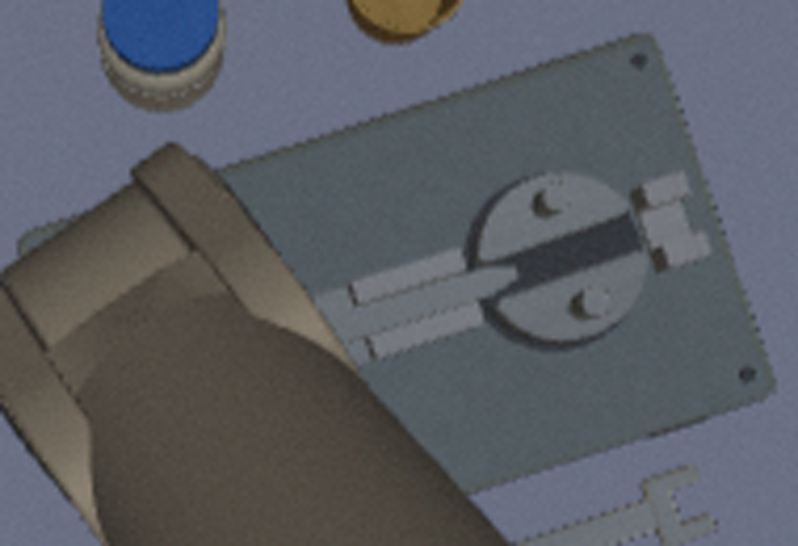

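The bar's nose, at crop (515,270), is inside the slot and the disc is aligned. I keep pushing.

Call:
play_rows(deltas=[[0,[-10,0,0],[0,0,0]],[0,[-20,0,0],[0,0,0]],[0,[-30,0,0],[0,0,0]],[0,[-40,0,0],[0,0,0]],[0,[-50,0,0],[0,0,0]],[0,[-60,0,0],[0,0,0]],[0,[-70,0,0],[0,0,0]],[0,[-78,0,0],[0,0,0]]])

```text
clock: 9.75
tcp_pos: [0.5114, -0.0018, 0.051]
orientation: [-1.887, -2.509, -0.003]
contact_force: [-1.3, 3.9, 3.5]
grip_width: -0.0003
```

```bash
python3 -c "
from h import *
goal(-.124,.0003,.05)"
```

```text
shift mm [-8.4  0.5  1. ] turn [ 0.    -0.003 -0.002] now m [-132.4   -0.2] z 0.051 F [-1.3  3.9  3.5] t 9.75 w -0.00031296515193575907
```

Call:
play_rows(deltas=[[0,[-4,0,0],[0,0,0]],[0,[-7,0,0],[0,0,0]],[0,[-9,0,0],[0,0,0]],[0,[-11,0,0],[0,0,0]],[0,[-12,0,0],[0,0,0]],[0,[-12,0,0],[0,0,0]]])

```text
clock: 10.5
tcp_pos: [0.5138, -0.0106, 0.051]
orientation: [-1.882, -2.51, -0.005]
contact_force: [-3.0, 10.0, 4.4]
grip_width: -0.0003
```

```bash
python3 -c "
from h import *
goal(-.124,.0003,.05)"
```

```text
shift mm [0.7 0.6 1. ] turn [-0.    -0.005  0.001] now m [-123.3   -0.3] z 0.051 F [-3.  10.   4.4] t 10.5 w -0.00031993407758816
```

Call:
play_rows(deltas=[[0,[-3,0,0],[0,0,0]],[0,[-5,0,0],[0,0,0]],[0,[-7,0,0],[0,0,0]],[0,[-7,0,0],[0,0,0]]])

```text
clock: 11.0
tcp_pos: [0.5137, -0.0104, 0.051]
orientation: [-1.872, -2.51, -0.01]
contact_force: [-8.6, 19.5, 9.7]
grip_width: -0.0001
```

The tool stopped against a hard stop at about 21 N with no further travel, where I expected home to be. I retract along -x, go up and away, then check.

Call:
play_rows(deltas=[[0,[12,0,0],[0,0,0]],[0,[20,0,0],[0,0,0]],[0,[25,0,0],[0,0,0]],[0,[30,0,-50],[0,0,0]],[0,[60,0,-110],[0,0,0]],[0,[120,0,-130],[0,0,0]],[0,[180,0,-130],[0,0,0]],[0,[240,0,-130],[0,0,0]]])

```text
clock: 12.0
tcp_pos: [0.4461, 0.219, 0.1847]
orientation: [-1.876, -2.509, -0.011]
contact_force: [0.2, -0.0, -0.7]
grip_width: 0.0001
```

```bash
python3 - <<'E'
from h import *
p=studs(); o=r.get_obs(); print(o['tcp_pos'],o['contact_force'],o['clock'])
q,d=r.grab_frame('top');P=cloud('top',d);M=w2m(P)*1e3
b=(P[...,2]>.106)&(P[...,2]<.114)&(abs(M[...,0]+115)<40)&(abs(M[...,1])<30);h=M[b];print('head',b.sum(),h.min(0),h.max(0),h.mean(0))
s,_=r.grab_frame('side'); c=proj('side',np.r_[m2w(-.05,0),.09])[0].astype(int);x,y=c-55
f=[cv2.resize(q[125:245,290:440],(500,400),interpolation=2),cv2.resize(s[y:y+110,x:x+82],(298,400),interpolation=2)]
cv2.imwrite('pics/a7.png',cv2.cvtColor(np.hstack(f),cv2.COLOR_RGB2BGR))
E
```

```text
stud 39 [ 0.  26.6] err rad -0.001
stud 40 [  1.1 -27.3] err rad 0.042
[0.4422608  0.228613   0.18542781] [-2.74726167  6.21780401  0.69469476] 12.05
head 106 [-113.96978978  -21.62137938] [-103.64785626   21.39507544] [-108.9550713    -0.12400342]
```

View pics/a7.png

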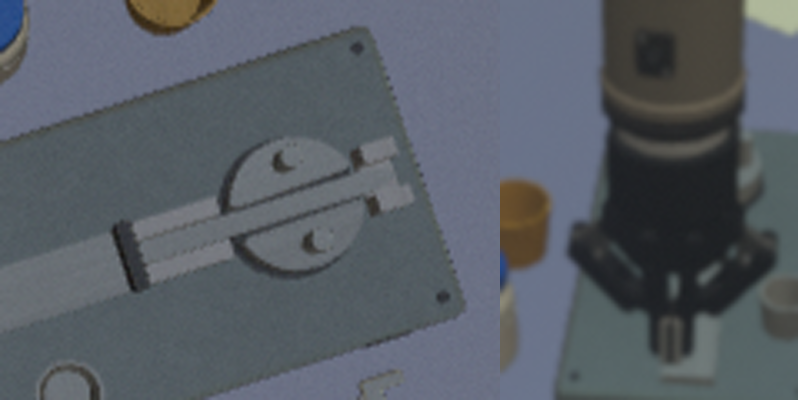

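The bar now runs through the slot into the keeper and the head sits flush on the cradle at crop (130,257). It travelled 122.7 mm, in the stated range. The tins and wrench look unmoved.

```bash
python3 -c "
from h import *
print(r.hand_in(), r.get_obs()['contact_force'])"
```

```text
the job is handed in; nothing more can be done
the job is handed in; nothing more can be done
```

The drive shaft is locked and the job is handed in, after about 12 s of robot time. I turned the disc about +0.5 rad to pi by pushing stud_b with the shut fingertips. I then pushed the bar by its head through the slot until it stopped hard.

**Last checks:**
- **Bar:** the head is flush on the cradle. It travelled about 123 mm, within the 111–127 mm range, and the last push met about 21 N along the bar with no further movement. The top picture shows the bar through the slot and its nose in the keeper.
- **Disc:** the stud-to-stud line is within about 0.02 rad of the bar.
- **Bystanders:** the small tin, big tin and wrench looked unmoved in the parts the last pictures showed. The jar was mostly outside those crops. I did not re-measure any of them.

**What disagreed:**
- **Fingertip height:** both cameras put the real fingertips about 33–37 mm higher than the reported TCP height. A harmless pass over the studs confirmed it, so I set the heights from the cameras.
- **Disc centre:** it came out 1–2 mm different from studs and deck screws, which is within the calibration error.
- **Force after hand-in:** my script tried to read it, but no reading came back. The last picture shows the arm well away from the bar.

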